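# Clamp the nutmeg grater to its grating board

## Task

Lay the black nutmeg grater flat along the bamboo board in the drawer, handle towards the open end, so that the brass disc on its nose is under the orange foot of the screw clamp. Then turn the red knob clockwise until the foot just touches the disc, and give it a further quarter turn so the grater is held firm without being overtightened. Leave the other things in the drawer where they are.

Things in the scene. Friction and masses are not known exactly. Their poses are not given: they have to be found in the camera images.
- grater_grip (a point): Loose black nutmeg grater, 185 mm long, 0.1 kg, flat underside, lying on the drawer floor (6 mm above the worktop). Point: centre of its bar handle (80 long, 20 wide, 28 high), 14 mm above the underside. x points along the grater to its nose, z up. Ahead of the handle a flat frame with steel rasp, 36 wide, 12 thick, reaches from 38 to 145 mm ahead of the point.
- grater_spot (a point): Centre of the brass disc (22 mm across) on top of the grater's nose, 12 mm above the underside, 128 mm ahead of grater_grip along x and 17 mm short of the nose's tip. Same axes as the grater.
- board: Fixed bamboo board, 125 wide, 14 thick, origin on its underside. x runs along it from the open end (-117 mm) to the clamp end (+105 mm). Screw axis at x = +85 mm, y = 0; posts 10 mm wide there at y = -50 and +50 mm, 88 mm high, carry a crossbar 26 mm wide, its underside 64 to 68 mm above the origin (locked; differs each time). The grater goes in from the open end, its x along the board's x.
- foot_tip (a point): Centre of the underside of the clamp's orange foot (disc 20 mm across, does not turn). At the start 5 to 12 mm above where the top of the grater's nose will be on the board. It sinks 28 mm per full clockwise knob turn; it hangs on a spring (0.9 N per mm), so once touching it stays put while the spring is squeezed.
- foot (a joint): Squeeze of the foot's spring in m: 0 while the foot hangs free, growing once it touches: 0.007 after a quarter turn past touching.
- knob (a joint): Turn of the red clamp knob in rad, from 0 (foot fully up) to 7; grows as the knob is turned clockwise seen from above, which lowers the foot. The knob keeps its height and stays where it is left (friction about 0.08 N m).
- knob_grip (a point): On the knob's axis, at the height to grip it. The red grip is a bar 50 mm long, 12 mm wide; its top is 14 mm above this point and it stands on a round black disc (38 mm across) whose top is 22 mm below this point. x runs along the bar (and turns with the knob), z is up.
- jar: Bystander: closed frosted glass jar, 64 mm across, 70 mm high, standing; origin at the centre of its underside.
- pepper_grinder: Bystander: stainless pepper grinder, 48 mm across, 90 mm high, standing; origin at the centre of its underside.
- salt_cellar: Bystander: pale ceramic salt cellar with bamboo lid, 82 mm across, 53 mm high; origin at the centre of its underside.
- tea_infuser: Bystander: steel tea infuser, 46 mm across, 58 mm high, standing; origin at the centre of its underside.
- spice_jar: Bystander: amber glass spice jar, 42 mm across, 75 mm high; origin at the centre of its underside.
- spoon: Bystander: steel spoon, 150 mm long, lying in the drawer.

How it is judged:
By the outcome, as a careful person would: the job done as asked, in the order asked, and still so for the second after the job is handed in, with the robot touching nothing.
It also fails if it takes over 72 s, if anything falls off the work surface, if the arm or the gripper's body presses on something with over 40 N, if the wrist force passes 120 N, or if a joint passes its speed limit or range.

## Robot

A 7-joint arm with a two-finger parallel gripper is mounted at the origin on the work surface. World frame = base frame: x ahead of the robot, y to its left, z up, the work surface at z = 0. Lengths are in m, angles in rad, forces in N, time in s.
With the tool pointing down it reaches from about 0.35 to 0.9 m from the base axis. Payload 7.2 kg.
Tool frame: the origin (TCP) lies midway between the tips of the shut fingers; the grasp point (between the pads) lies 19 mm behind it; z points along the fingers, y is the direction in which the jaws open and shut (so a half turn about z gives the same grasp; the last joint's range is limited). The gripper opens to 88 mm and grips with 3 to 60 N. Pads are 20 mm wide; open, the fingers measure 115 mm over their backs; the gripper's body (75 mm by 178 mm) begins 61 mm behind the grasp point.
Start: joints at [1.133, 0.411, -0.013, 1.596, 0.006, 1.134, -0.082], TCP at [0.226, -0.583, 0.223] pointing down, gripper open.
Joint ranges: [-2.95, 2.95], [-0.29, 1.99], [-1.47, 1.44], [0.14, 2.54], [-1.03, 4.17], [0.13, 1.85], [-2.86, 2.86]. Speed limits (rad/s): [2.39, 2.39, 3.01, 3.01, 3.14, 3.14, 3.14].

## Interface

Orientations are given as a 3x3 rotation matrix whose columns are the frame's x, y, z axes.
In Python, from cell import state, grab_frame, get_calibration, env gives the robot as it stands. The module is installed in compiled form; this text tells all that it offers.
- The arm moves only by the shell command python3 -m handwheel 'ROWS' [OPENING] [FORCE]. ROWS is text: rows parted by semicolons, each of 6 numbers parted by spaces: the shift along the tool's x, y, z in m, then the turn, a rotation vector about the tool's x, y, z in rad. A call has 1 to 10 rows; each row is the pose to reach, as a shift and turn from the pose measured when the call began, along the tool's axes at that moment; what a row does not reach only later rows make up. A row lasts 1/8 s, in which the tool goes at most 62.5 mm and 10.7 degrees, less where a joint would pass 70% of its speed; a pose out of reach is approached as far as the arm can. A call with a gripper value outside its range is refused whole. OPENING is the closure, from 0 (fully open) to 1 (shut), set as the call begins (- or left out, the last holds). The fingers move at their own pace and stop on an object; FORCE is the grip in N (left out, the last holds). Time passes only in rows, so rows that repeat a pose let the fingers close. It gives the time, the measured TCP pose, the force and the opening at its end, in the units of the state.
- state(): the state, without advancing time (a new reading comes with each control period).
- grab_frame(name): name is "scene" or "side" or "wrist"; returns the picture (384x512x3 uint8, red, green, blue); there is no depth.
- get_calibration(name): a dict with "mtx" (3x3 intrinsics, pixels), "R" (3x3) and "t" (3): a world point X has camera coordinates R X + t. Camera axes: x right, y down, z forward; pixel columns grow to the right and rows downward; lengths in m; the calibration is good to about 2 mm. A picture is of the moment at which its call begins: read the wrist's pose just before it. get_calibration takes no time and is no camera call; for the wrist camera it gives the pose at the moment of the call.
- env.close_job(): hands the job in, once; it reports no verdict.
The state is a dict: "t": time; "qpos": joint angles; "joint_velocities": joint speeds; "effort": joint torques, N m; "eef_pos": TCP position; "tcp_rot": TCP orientation; "force": force on the tool from outside, world axes, zero at the start; "moment": the same for the moment, N m; "grip_width": opening from 0.0 (shut) to 1.0 (fully open).
Only numpy, scipy, OpenCV 4.12 (cv2) and the standard library are available. Lean on these libraries where they do the work, as an engineer would, in place of code of your own. Each camera call takes 0.05 s, during which the arm holds its last target.

## Working session

There is one attempt and no reset: what is moved stays moved. The work goes in short steps, Python scripts to look and compute and a shell command to move; the robot and the scene stay as the last step left them, time stands still between calls to the robot, and variables do not carry over. Pictures are saved under pics/ and viewed, and the job is handed in when it is done.

```bash
mkdir -p pics; ls
python3 - <<'E'
from cell import state, grab_frame, get_calibration
import cv2,numpy as np
s=state();print(s)
for n in("scene","side","wrist"):
    c=get_calibration(n);print(n,np.round(c["mtx"],1).tolist(),np.round(c["R"],4).tolist(),np.round(c["t"],4).tolist())
    cv2.imwrite(f"pics/{n}0.png",cv2.cvtColor(grab_frame(n),cv2.COLOR_RGB2BGR))
E
```

```text
pics
{'t': 0.0, 'qpos': array([ 1.13280337,  0.41191123, -0.01271437,  1.59706199,  0.00558018,
        1.13427741, -0.08221157]), 'joint_velocities': array([-0.00065963,  0.00021685, -0.00222993, -0.00081458, -0.00045343,
        0.00192908,  0.00083292]), 'effort': array([-1.91498273e-06, -5.87948799e+01,  6.42334186e-01, -2.91077346e+01,
       -5.37377223e-02,  1.82820327e-02,  1.26811838e-04]), 'eef_pos': array([ 0.22567092, -0.58228567,  0.22179465]), 'tcp_rot': array([[ 9.32399665e-01,  3.61428290e-01, -6.75146309e-04],
       [ 3.61428908e-01, -9.32398502e-01,  1.47556437e-03],
       [-9.61947011e-05, -1.61983312e-03, -9.99998683e-01]]), 'force': array([ 0.1065913 , -0.43666813, -0.54364597]), 'moment': array([ 0.00264058, -0.04814418, -0.05660677]), 'grip_width': 0.9992517999860859}
scene [[359.2, 0.0, 255.4], [0.0, 359.2, 193.3], [0.0, 0.0, 1.0]] [[0.6385, 0.7696, -0.0025], [0.5609, -0.4676, -0.6832], [-0.527, 0.4348, -0.7302]] [-0.3849, -0.2502, 1.3553]
side [[415.4, 0.0, 253.2], [0.0, 415.4, 189.4], [0.0, 0.0, 1.0]] [[-0.7492, -0.6624, -0.0016], [-0.3226, 0.3671, -0.8724], [0.5785, -0.6531, -0.4887]] [0.4377, 0.309, 0.7345]
wrist [[328.9, 0.0, 254.5], [0.0, 328.9, 185.7], [0.0, 0.0, 1.0]] [[0.3614, -0.9324, -0.0017], [-0.8984, -0.3488, 0.2669], [-0.2494, -0.0949, -0.9637]] [-0.6234, -0.0336, 0.3913]
```

View pics/scene0.png

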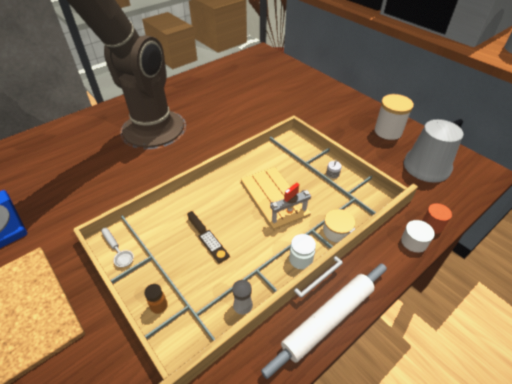

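View pics/side0.png

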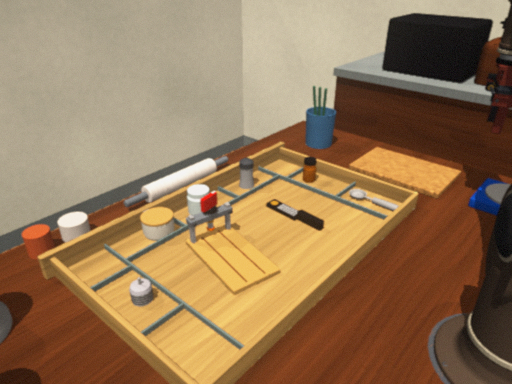

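View pics/wrist0.png

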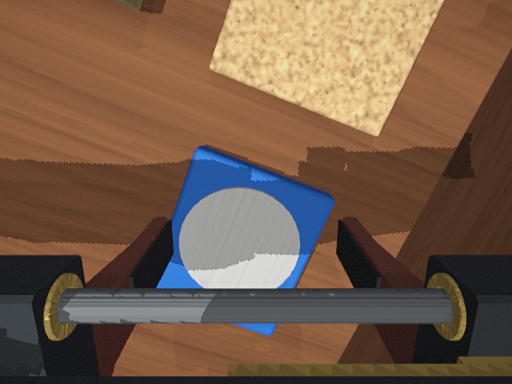

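The scene view shows the grater's handle at about (195,218) and its disc at (221,254). The board is near (270,195), with the clamp at (290,195). In the side view the handle is at (308,217), the disc at (277,204) and the knob at (209,202). I'll enlarge these areas and measure them.

```bash
cat > h.py <<'E'
import numpy as np,cv2
from cell import state, grab_frame, get_calibration
C={n:get_calibration(n) for n in("scene","side")}
def ray(c,uv):
    d=np.linalg.inv(c["mtx"])@np.array([uv[0],uv[1],1.]);R=c["R"];return -R.T@c["t"],R.T@d/np.linalg.norm(d)
def plane(c,uv,z):
    o,d=ray(c,uv);return o+d*(z-o[2])/d[2]
def tri(obs):
    A=np.zeros((3,3));b=np.zeros(3);L=[]
    for c,uv in obs:
        o,d=ray(c,uv);P=np.eye(3)-np.outer(d,d);A+=P;b+=P@o;L.append((o,P))
    x=np.linalg.solve(A,b);return x,max(np.linalg.norm(P@(x-o)) for o,P in L)
def proj(c,X):
    p=c["mtx"]@(c["R"]@np.asarray(X)+c["t"]);return p[:2]/p[2]
def crop(img,x0,y0,w,h,k,fn):
    cv2.imwrite(fn,cv2.cvtColor(cv2.resize(img[y0:y0+h,x0:x0+w],None,fx=k,fy=k,interpolation=cv2.INTER_CUBIC),cv2.COLOR_RGB2BGR))
E
python3 - <<'E'
from h import *
a=cv2.imread("pics/scene0.png")[:,:,::-1];b=cv2.imread("pics/side0.png")[:,:,::-1]
crop(a,175,150,160,120,5,"pics/s0c.png");crop(b,170,170,160,120,5,"pics/d0c.png")
E
```

```text
(no output)
```

View pics/s0c.png

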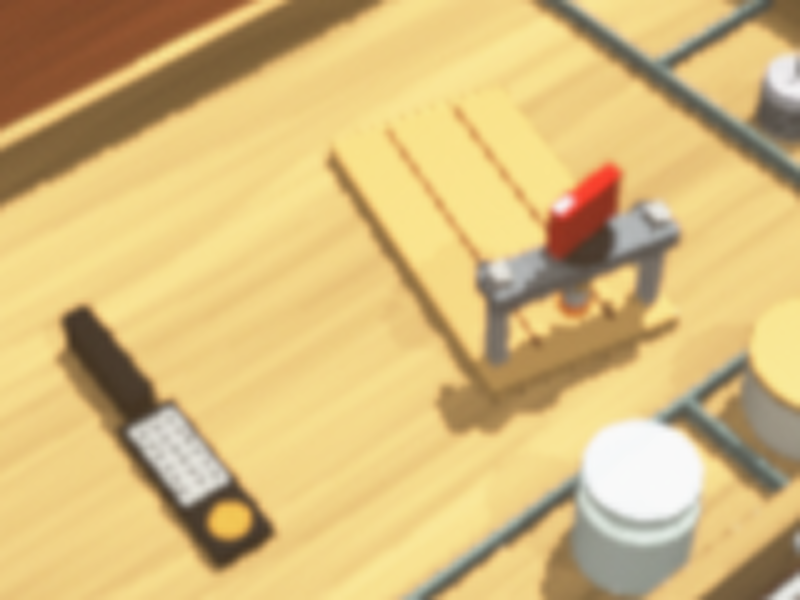

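View pics/d0c.png

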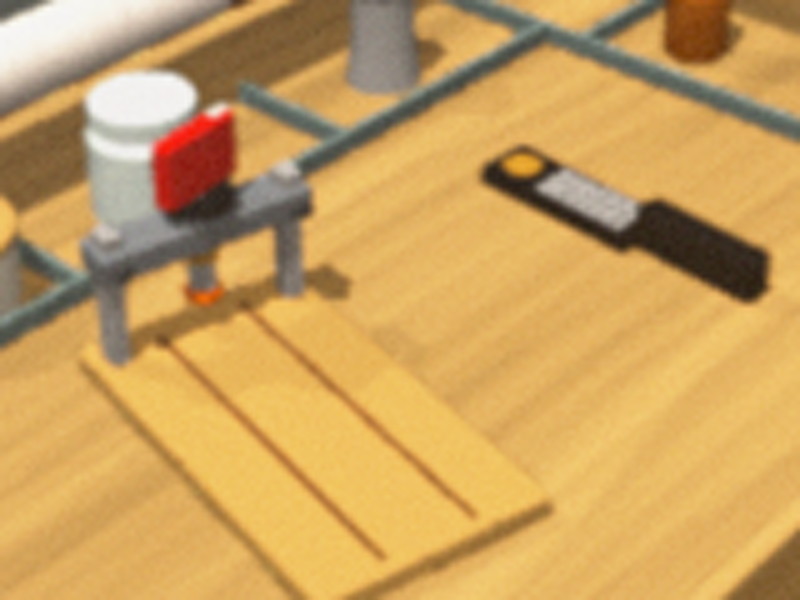

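The crops show the disc at scene crop (230,521) and side crop (523,165). The board corners, the orange foot and the red bar with its white mark are clear in both views.

Run:
```python
from h import *
S=lambda p:(175+(p[0]+.5)/5-.5,150+(p[1]+.5)/5-.5)
D=lambda p:(170+(p[0]+.5)/5-.5,170+(p[1]+.5)/5-.5)
def t(n,s,d):
    x,e=tri([(C["scene"],S(s)),(C["side"],D(d))]);print(n,np.round(x,4),round(e,4))
t("disc",(230,521),(523,165))
t("whitemark",(563,205),(219,112))
t("foot",(574,308),(205,298))
t("bar far end top",(615,172),(160,148))
t("boardcorner clampL", (680,318),(83,352))
t("post cap L(scene right)",(657,212),(107,236))
t("post cap R",(497,272),(287,172))
for n,p,z in (("openA",(332,150),.02),("openB",(503,90),.02),("clA",(495,383),.02),("clB",(678,314),.02),("handle end top",(76,318),.034),("handle mid",(110,360),.034),("disc",(230,521),.018)):
    print("scene",n,np.round(plane(C["scene"],S(p),z),4))
for n,p,z in (("openA",(550,503),.02),("clB",(83,350),.02),("disc",(523,165),.018),("handle top end",(745,278),.034)):
    print("side",n,np.round(plane(C["side"],D(p),z),4))
```

```text
disc [ 0.6316 -0.1434  0.0171] 0.0003
whitemark [0.6528 0.0675 0.134 ] 0.0001
foot [0.6512 0.0855 0.0354] 0.0003
bar far end top [0.6514 0.1071 0.1319] 0.0
boardcorner clampL [0.6845 0.1394 0.0158] 0.001
post cap L(scene right) [0.6623 0.1341 0.0912] 0.0002
post cap R [0.6389 0.0361 0.0915] 0.0004
scene openA [0.4499 0.068  0.02  ]
scene openB [0.4776 0.1879 0.02  ]
scene clA [0.6543 0.0237 0.02  ]
scene clB [0.6845 0.1386 0.02  ]
scene handle end top [ 0.4749 -0.136   0.034 ]
scene handle mid [ 0.5129 -0.138   0.034 ]
scene disc [ 0.6324 -0.1436  0.018 ]
side openA [0.4359 0.0791 0.02  ]
side clB [0.6803 0.1413 0.02  ]
side disc [ 0.6305 -0.1425  0.018 ]
side handle top end [ 0.4594 -0.1095  0.034 ]
```

The measured heights fit what was given: disc 17 mm (18 expected) and knob top about 134 mm. The board yaw comes out near −13° and the screw axis near (0.651, 0.086). I'll move the wrist camera over the grater and board for a closer look.

```bash
python3 -m handwheel '0.501 -0.398 -0.04 0 0 0.6; 0.501 -0.398 -0.04 0 0 0.6; 0.501 -0.398 -0.04 0 0 0.6; 0.501 -0.398 -0.04 0 0 0.6; 0.501 -0.398 -0.04 0 0 0.6; 0.501 -0.398 -0.04 0 0 0.6; 0.501 -0.398 -0.04 0 0 0.6; 0.501 -0.398 -0.04 0 0 0.6; 0.501 -0.398 -0.04 0 0 0.6; 0.501 -0.398 -0.04 0 0 0.6' 0 20; python3 -m handwheel '0.0 0 0 0 0 0; 0 0 0 0 0 0'
python3 - <<'E'
from h import *
c=get_calibration("wrist");im=grab_frame("wrist");np.savez("w1.npz",im=im,**c)
s=state();print(s["t"],s["eef_pos"],s["tcp_rot"].round(3).tolist())
crop(im,0,0,512,384,1.5,"pics/w1.png")
E
```

```text
t: 1.4
eef_pos: [0.5384, -0.0479, 0.2612]
tcp_rot: [[0.974, -0.229, -0.0], [-0.229, -0.974, 0.001], [-0.001, -0.001, -1.0]]
force: [0.6, -1.3, -0.0]
grip_width: 1.005
t: 1.65
eef_pos: [0.538, -0.0482, 0.2607]
tcp_rot: [[0.974, -0.228, -0.002], [-0.228, -0.974, 0.001], [-0.002, -0.0, -1.0]]
force: [-1.3, -0.3, -0.2]
grip_width: 0.999
1.7 [ 0.53776392 -0.04919725  0.26081011] [[0.973, -0.23, -0.001], [-0.23, -0.973, 0.0], [-0.001, 0.0, -1.0]]
```

View pics/w1.png

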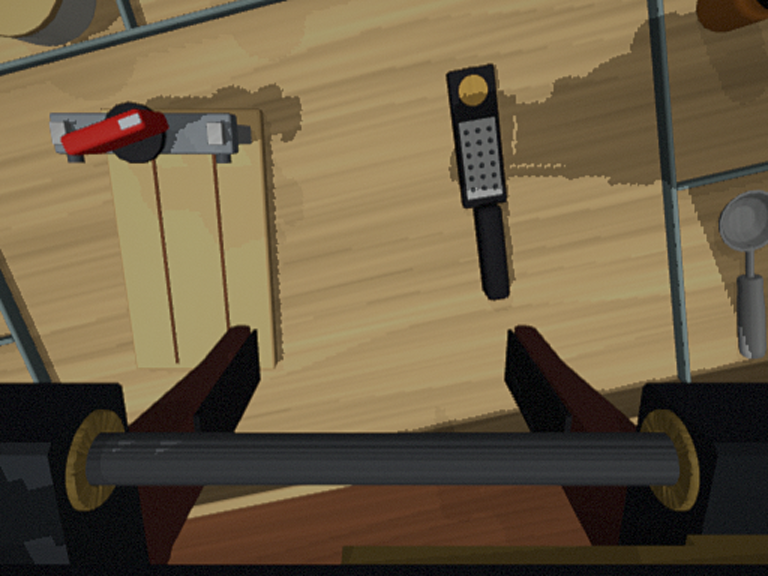

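The wrist view (scaled 1.5×) shows the grater's disc at (473,90) and its handle end at about (495,298). The board's open end is at y≈367, its right edge runs from (262,110) to (274,367), and the knob bar lies at (65,143)–(165,122). Next I'll measure all of these with masks.

Run:
```python
from h import *
d=np.load("w1.npz");im=d["im"];c={k:d[k] for k in("mtx","R","t")}
hsv=cv2.cvtColor(im,cv2.COLOR_RGB2HSV)
def comp(m,box):
    x0,y0,x1,y1=box;k=np.zeros_like(m);k[y0:y1,x0:x1]=m[y0:y1,x0:x1]
    n,l,st,ce=cv2.connectedComponentsWithStats(k);i=1+np.argmax(st[1:,4]);return (l==i).astype(np.uint8),st[i],ce[i]
# disc
m=((hsv[...,0]>12)&(hsv[...,0]<30)&(hsv[...,1]>130)&(hsv[...,2]>90)).astype(np.uint8)
k,st,ce=comp(m,(302,46,328,76));print("disc",st,ce,plane(c,ce,.018).round(4)); dw=ce
# dark
m=((hsv[...,2]<60)).astype(np.uint8)
k,st,ce=comp(m,(290,35,350,205));print("dark",st)
cn,_=cv2.findContours(k,cv2.RETR_EXTERNAL,cv2.CHAIN_APPROX_NONE)
for y in list(range(45,205,8)):
    xs=np.where(k[y])[0]
    if len(xs): print(y,xs.min(),xs.max(), end=" | ")
print()
# handle
hh=k.copy();hh[:142]=0
p=np.argwhere(hh)[:,::-1];r=cv2.minAreaRect(p.astype(np.float32));print("handle",r)
W=np.array([plane(c,q,.034) for q in p])[:,:2].astype(np.float32);print("handle world z=.034",cv2.minAreaRect(W))
fr=k.copy();fr[136:]=0
hull=cv2.convexHull(np.argwhere(fr)[:,::-1].astype(np.int32))
W=np.array([plane(c,q[0],.018) for q in hull])[:,:2].astype(np.float32);print("frame world",cv2.minAreaRect(W))
# board
for n,q,z in(("g1a",(155,163),.02),("g1b",(177,362),.02),("g2a",(216,163),.02),("g2b",(228,362),.02),("edgeA",(262,110),.02),("edgeB",(274,367),.02),("openL",(137,366),.02)):
    print(n,plane(c,(np.array(q)+.5)/1.5-.5,z).round(4))
# red bar
m=(((hsv[...,0]<6)|(hsv[...,0]>174))&(hsv[...,1]>150)&(hsv[...,2]>60)).astype(np.uint8)
k,st,ce=comp(m,(30,60,130,115));print("red",st,ce)
print(tri([(C["scene"],(220.6,253.8)),(C["side"],(274.2,202.6)),(c,dw)]))
crop(im,20,55,130,70,6,"pics/w1c.png");crop(im,285,35,70,170,3,"pics/w1g.png")
```

```text
disc [306  50  19  20 305] [314.90163934  59.40983607] [ 0.6298 -0.1412  0.018 ]
dark [ 298   43   42  157 2398]
45 312 328 | 53 298 329 | 61 299 330 | 69 300 331 | 77 301 331 | 85 302 332 | 93 303 333 | 101 304 334 | 109 305 335 | 117 306 335 | 125 307 336 | 133 308 337 | 141 316 334 | 149 317 335 | 157 318 335 | 165 319 336 | 173 320 337 | 181 321 338 | 189 321 338 | 197 325 338 | 
handle ((327.95123291015625, 170.06097412109375), (58.418277740478516, 18.66292953491211), 83.6598129272461)
handle world z=.034 ((0.500688910484314, -0.13090194761753082), (0.022217771038413048, 0.07391183078289032), 86.5058822631836)
frame world ((0.5926908254623413, -0.1378702074289322), (0.036909040063619614, 0.10638333112001419), 86.52884674072266)
g1a [0.6332 0.1157 0.02  ]
g1b [0.4653 0.1568 0.02  ]
g2a [0.6221 0.0683 0.02  ]
g2b [0.455  0.1125 0.02  ]
edgeA [0.6522 0.0209 0.02  ]
edgeB [0.4409 0.074  0.02  ]
openL [0.4698 0.1929 0.02  ]
red [  41   72   71   31 1144] [75.29195804 88.53059441]
(array([ 0.6307233 , -0.14246619,  0.01682315]), np.float64(0.0013371200072787017))
```

View pics/w1c.png

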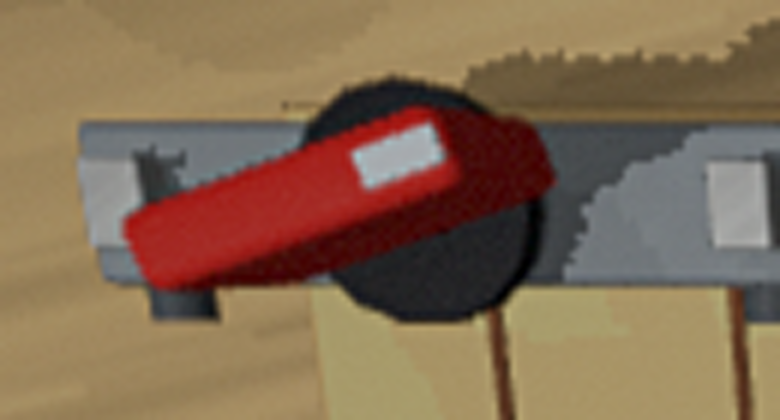

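View pics/w1g.png

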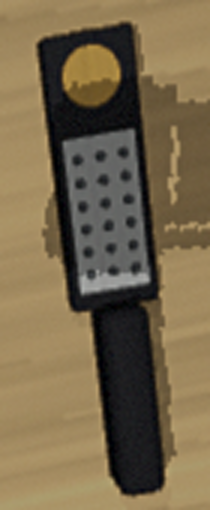

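The grater yaw is −3.5° with the grip at about (0.502, −0.133). The board yaw is about −13.9°, and the screw axis at (0.651, 0.0855) agrees between three estimates. I'll move above the handle and look again from closer in, as a second viewpoint.

```bash
python3 -m handwheel '-0.016 0.09 0.12 0 0 -0.171; -0.016 0.09 0.12 0 0 -0.171; -0.016 0.09 0.12 0 0 -0.171; -0.016 0.09 0.12 0 0 -0.171; -0.016 0.09 0.12 0 0 -0.171'
python3 - <<'E'
from h import *
s=state();c=get_calibration("wrist");im=grab_frame("wrist");np.savez("w2.npz",im=im,**c)
print(s["t"],s["eef_pos"],s["tcp_rot"].round(3).tolist())
crop(im,0,0,512,384,1.5,"pics/w2.png")
E
```

```text
t: 2.33
eef_pos: [0.5021, -0.1332, 0.142]
tcp_rot: [[0.998, -0.062, 0.0], [-0.062, -0.998, 0.0], [0.0, -0.0, -1.0]]
force: [-0.0, 0.1, 0.3]
grip_width: 0.997
2.325 [ 0.50207191 -0.13319464  0.14201489] [[0.998, -0.062, 0.0], [-0.062, -0.998, 0.0], [0.0, -0.0, -1.0]]
```

View pics/w2.png

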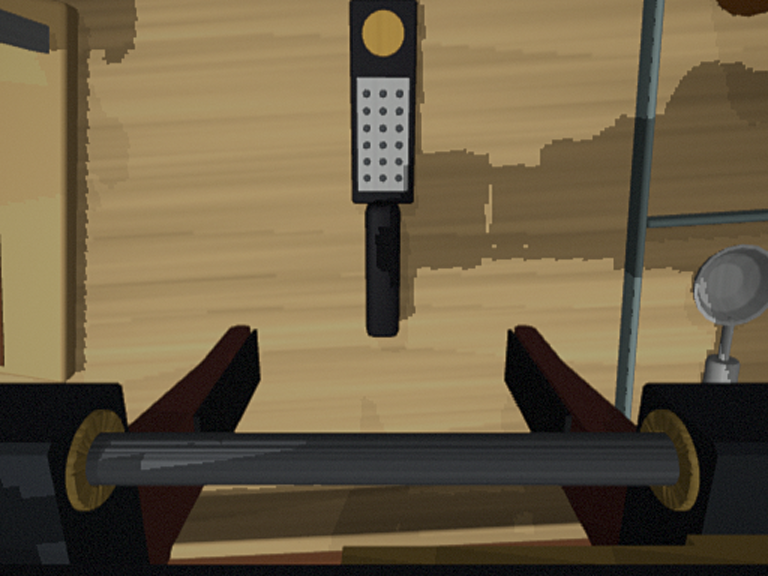

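The grater now lies straight along the tool's x, with the disc at (383,33), the handle at x 366–400 and the handle's end at y≈336 (1.5× scale). I'll triangulate these against the first wrist view.

Run:
```python
from h import *
L=lambda f:{k:np.load(f)[k] for k in("mtx","R","t","im")}
a,b=L("w1.npz"),L("w2.npz")
f=lambda x,y:((x+.5)/1.5-.5,(y+.5)/1.5-.5)
print("disc",tri([(a,(314.9,59.4)),(b,f(383,33))]))
print("handle end top",tri([(a,f(495,297)),(b,f(383,334))]))
print("handle sides", plane(b,f(366,290),.034),plane(b,f(400,290),.034))
print("disc pl",plane(b,f(383,33),.018), "end",plane(b,f(383,335),.034),"rear frame",plane(b,f(383,202),.018))
```

```text
disc (array([ 0.62976715, -0.14121129,  0.01734749]), np.float64(0.00013144735849524166))
handle end top (array([ 0.45799392, -0.13049404,  0.01426938]), np.float64(0.000634801326777231))
handle sides [ 0.49280166 -0.12296377  0.034     ] [ 0.49160272 -0.14243594  0.034     ]
disc pl [ 0.62953518 -0.14112097  0.018     ] end [ 0.46459095 -0.13101216  0.034     ] rear frame [ 0.54048244 -0.13567737  0.018     ]
```

Position and scale agree: the handle measures 19.5 mm wide at z=0.034, and the disc is 128 mm from the grip. I'll go down and grip.

```bash
python3 -m handwheel '0 0 0.06 0 0 0; 0 0 0.11 0 0 0; 0 0 0.131 0 0 0; 0 0 0.132 0 0 0; 0 0 0.132 0 0 0' 0 25; python3 -m handwheel '0 0 0 0 0 0; 0 0 0 0 0 0; 0 0 0 0 0 0; 0 0 0 0 0 0; 0 0 0 0 0 0; 0 0 0 0 0 0' 1 25
```

```text
t: 3.0
eef_pos: [0.504, -0.1325, 0.0117]
tcp_rot: [[0.998, -0.06, 0.003], [-0.06, -0.998, -0.0], [0.003, 0.0, -1.0]]
force: [-0.3, 0.0, 0.1]
grip_width: 0.997
t: 3.75
eef_pos: [0.5039, -0.1325, 0.0116]
tcp_rot: [[0.998, -0.06, 0.003], [-0.06, -0.998, -0.0], [0.003, 0.0, -1.0]]
force: [-0.2, 0.6, 0.6]
grip_width: 0.361
```

```bash
python3 -m handwheel '0 0 0 0 0 0; 0 0 0 0 0 0; 0 0 0 0 0 0; 0 0 0 0 0 0' 1 25; python3 -m handwheel '0 0 -0.05 0 0 0; 0 0 -0.09 0 0 0; 0 0 -0.09 0 0 0'
python3 - <<'E'
from h import *
s=state();c=get_calibration("wrist");im=grab_frame("wrist");np.savez("w3.npz",im=im,**c)
print(s["t"],s["eef_pos"],s["tcp_rot"].round(3).tolist(),s["force"])
crop(im,0,0,512,384,1.5,"pics/w3.png")
E
```

```text
t: 4.25
eef_pos: [0.5039, -0.1325, 0.0116]
tcp_rot: [[0.998, -0.06, 0.003], [-0.06, -0.998, -0.0], [0.003, 0.0, -1.0]]
force: [-0.4, 0.5, -0.1]
grip_width: 0.223
t: 4.62
eef_pos: [0.5055, -0.1329, 0.1043]
tcp_rot: [[0.998, -0.06, 0.008], [-0.06, -0.998, -0.002], [0.008, 0.001, -1.0]]
force: [-0.5, -0.1, -1.6]
grip_width: 0.226
4.625 [ 0.50550533 -0.13285365  0.10433959] [[0.998, -0.06, 0.008], [-0.06, -0.998, -0.002], [0.008, 0.001, -1.0]] [-0.48224776 -0.13957223 -1.58716845]
```

View pics/w3.png

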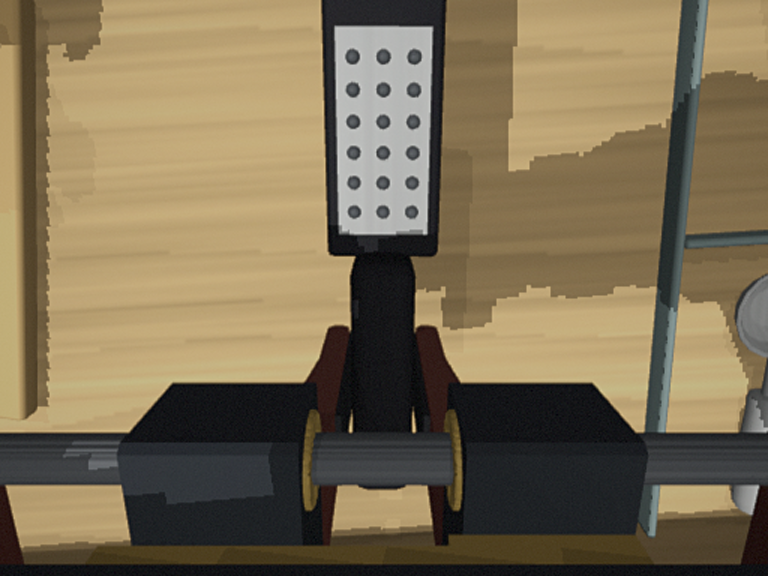

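The grater is held level with an opening of 20 mm. Here's a small helper that turns a target pose into a row from the present pose.

```bash
cat >> h.py <<'E'
from scipy.spatial.transform import Rotation as Ro
def row(p,yawdeg):
    s=state();R=s["tcp_rot"];y=np.radians(yawdeg)
    T=np.array([[np.cos(y),np.sin(y),0],[np.sin(y),-np.cos(y),0],[0,0,-1]])
    return np.r_[R.T@(np.array(p)-s["eef_pos"]),Ro.from_matrix(R.T@T).as_rotvec()].round(4)
E
python3 - <<'E'
from h import *
print(row((.455,0,.104),-13.9),row((.4705,.1312,.06),-13.9))
E
```

```text
[-5.710e-02 -1.295e-01 -1.900e-03  1.000e-04 -5.500e-03  1.825e-01] [-4.970e-02 -2.614e-01  4.210e-02  1.000e-04 -5.500e-03  1.825e-01]
```

```bash
python3 -m handwheel '-0.057 -0.03 -0.002 0 -0.005 0.09; -0.057 -0.09 -0.002 0 -0.005 0.182; -0.057 -0.13 -0.002 0 -0.005 0.182; -0.055 -0.19 0 0 -0.005 0.182; -0.05 -0.24 0.02 0 -0.005 0.182; -0.05 -0.261 0.042 0 -0.005 0.182; -0.05 -0.261 0.042 0 -0.005 0.182; -0.05 -0.261 0.042 0 -0.005 0.182'
python3 - <<'E'
from h import *
s=state();c=get_calibration("wrist");im=grab_frame("wrist");np.savez("w4.npz",im=im,**c)
crop(im,0,0,512,384,1.5,"pics/w4.png")
a=grab_frame("side");cv2.imwrite("pics/side4.png",a[:,:,::-1])
b=grab_frame("scene")
A=cv2.resize(a[150:300,150:350],None,fx=3.8,fy=3.8,interpolation=cv2.INTER_CUBIC);cv2.imwrite("pics/d4c.png",A[:,:,::-1])
print(row((.4705,.1312,.06),-13.9))
E
```

```text
t: 5.68
eef_pos: [0.4696, 0.1297, 0.0595]
tcp_rot: [[0.971, -0.24, -0.001], [-0.24, -0.971, -0.001], [-0.001, 0.002, -1.0]]
force: [0.4, -0.3, -1.0]
grip_width: 0.228
[-0.0005 -0.0016  0.0005  0.0003 -0.0012 -0.0016]
```

View pics/w4.png

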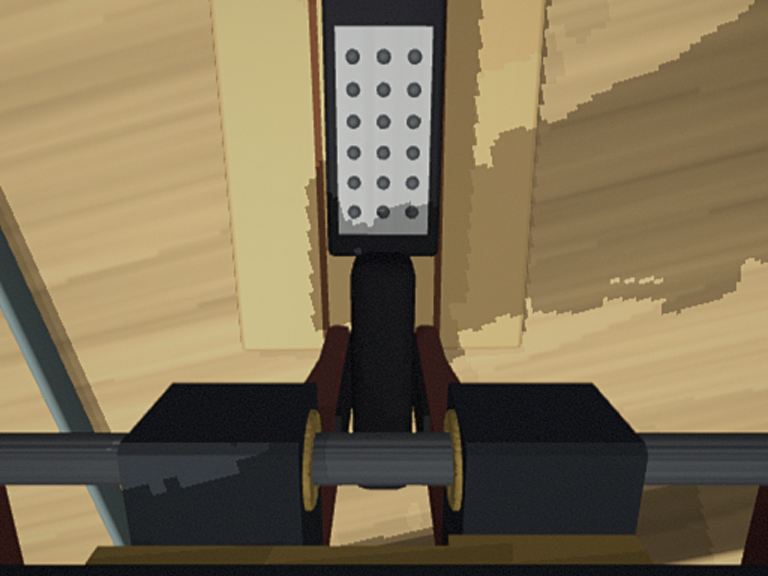

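View pics/d4c.png

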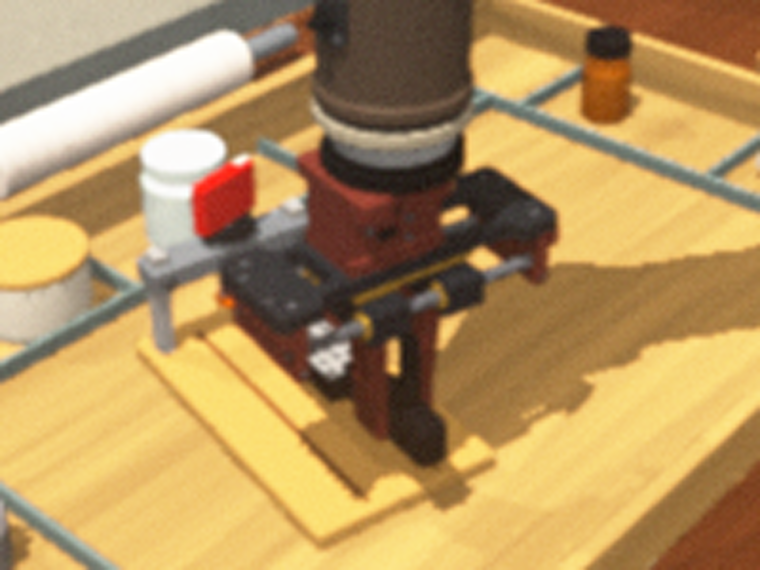

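The grater is centred on the board: the board edges are at x 242/520 and 213/547 (1.5× scale), against the grater's middle at 383. The helper's 1.6 mm correction agrees with the sub-millimetre offset in the picture. Next I'll lower it to just above the board and check before sliding in.

```bash
python3 -m handwheel '0 -0.001 0.02 0 0 -0.001; 0 -0.001 0.032 0 0 -0.001; 0 -0.001 0.032 0 -0.001 -0.001; 0 -0.001 0.032 0 -0.001 -0.001'
python3 - <<'E'
from h import *
print(row((.5287,.1168,.0275),-13.9))
s=state();print(s["eef_pos"],s["tcp_rot"].round(4).tolist())
im=grab_frame("scene");crop(im,225,160,120,90,6,"pics/s5.png")
E
```

```text
t: 6.32
eef_pos: [0.4711, 0.1304, 0.0289]
tcp_rot: [[0.971, -0.241, 0.001], [-0.241, -0.971, -0.0], [0.001, 0.0, -1.0]]
force: [0.7, 0.1, -1.7]
grip_width: 0.227
[ 0.0591 -0.0006  0.0015  0.     -0.0006 -0.0008]
[0.47113881 0.13043065 0.0289218 ] [[0.9705, -0.241, 0.0006], [-0.241, -0.9705, -0.0002], [0.0006, 0.0, -1.0]]
```

View pics/s5.png

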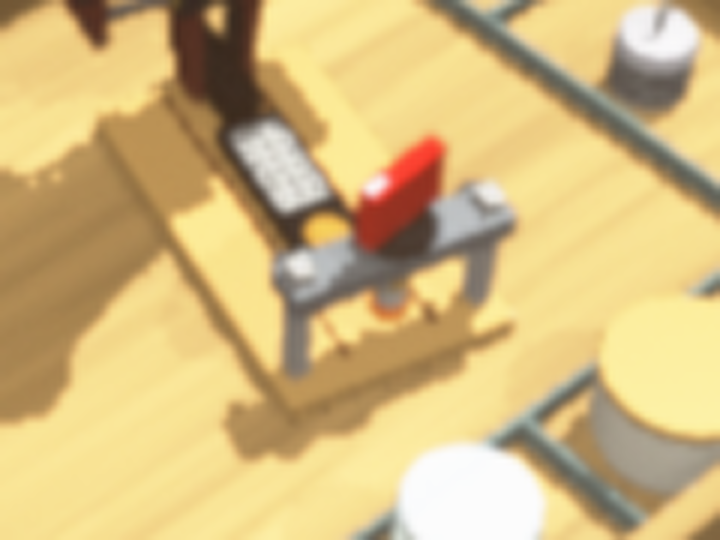

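The nose is lined up between the posts with the foot above and beyond it. I'll slide in gently.

```bash
python3 -m handwheel '0.01 -0.0005 0.0015 0 0 0; 0.02 -0.0005 0.002 0 0 0; 0.032 -0.0005 0.002 0 0 0; 0.044 -0.0005 0.002 0 0 0; 0.054 -0.0005 0.002 0 0 0; 0.059 -0.0005 0.002 0 0 0; 0.059 -0.0005 0.002 0 0 0'
python3 - <<'E'
from h import *
print(row((.5287,.1168,.0256),-13.9))
im=grab_frame("scene");crop(im,225,160,120,90,6,"pics/s6.png")
im=grab_frame("side");crop(im,170,180,120,90,6,"pics/d6.png")
im=grab_frame("wrist");crop(im,0,0,512,384,1.5,"pics/w6.png")
E
```

```text
t: 7.25
eef_pos: [0.5287, 0.1167, 0.027]
tcp_rot: [[0.97, -0.241, 0.001], [-0.241, -0.97, -0.0], [0.001, -0.0, -1.0]]
force: [1.5, 0.5, -1.3]
grip_width: 0.224
[-0.0001 -0.0001  0.0014 -0.0001 -0.0007 -0.0011]
```

View pics/s6.png

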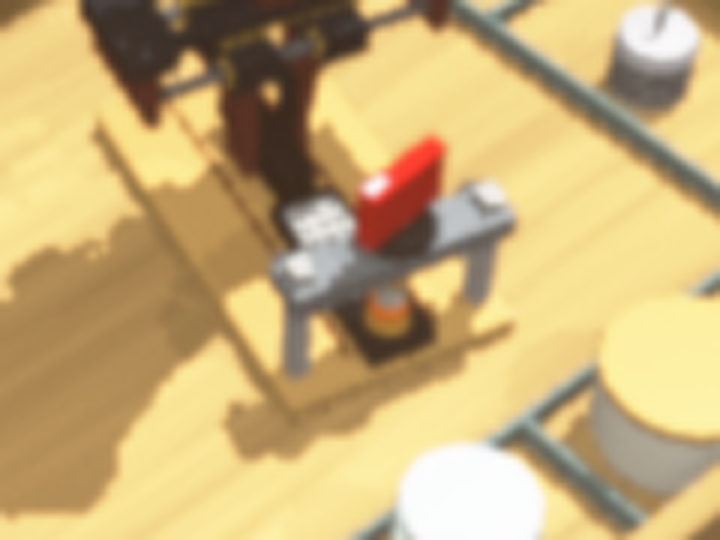

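View pics/d6.png

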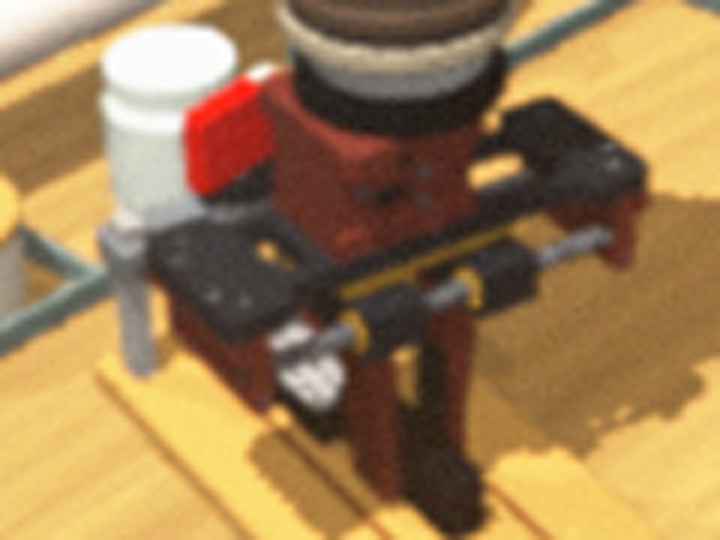

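View pics/w6.png

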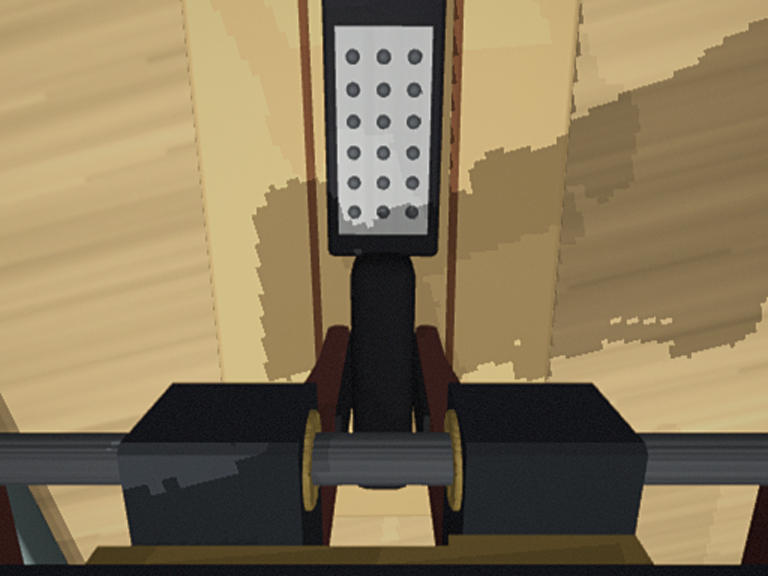

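The scene view shows the foot directly over the disc (foot at 388,315, disc just below it). In the wrist view the grooves are symmetric about the grater to about 1 mm. I'll lower the last 1.5 mm with a tiny yaw trim and check the force.

```bash
python3 -m handwheel '0 0 0.001 0 -0.001 -0.004; 0 0 0.002 0 -0.001 -0.004; 0 0 0.0025 0 -0.001 -0.004; 0 0 0.0025 0 -0.001 -0.004'
```

```text
t: 7.9
eef_pos: [0.528, 0.1171, 0.0256]
tcp_rot: [[0.972, -0.236, -0.0], [-0.236, -0.972, -0.0], [-0.0, 0.0, -1.0]]
force: [-4.3, -1.3, 12.3]
grip_width: 0.229
```

It touches the board at the predicted height (z=0.0256). I'll release and back straight up.

```bash
python3 -m handwheel '0 0 -0.0005 0 0 0; 0 0 -0.0005 0 0 0; 0 0 -0.0005 0 0 0; 0 0 -0.0005 0 0 0; 0 0 -0.0005 0 0 0; 0 0 -0.0005 0 0 0' 0 25; python3 -m handwheel '0 0 -0.03 0 0 0; 0 0 -0.08 0 0 0; 0 0 -0.14 0 0 0; -0.06 0 -0.17 0 0 0; -0.06 0 -0.19 0 0 0; -0.06 0 -0.19 0 0 0'
python3 - <<'E'
from h import *
s=state();c=get_calibration("wrist");im=grab_frame("wrist");np.savez("w7.npz",im=im,**c)
print(s["t"],s["eef_pos"]);crop(im,0,0,512,384,1.5,"pics/w7.png")
a=grab_frame("scene");np.save("sc7.npy",a);crop(a,225,160,120,90,6,"pics/s7.png")
a=grab_frame("side");np.save("sd7.npy",a);crop(a,170,180,120,90,6,"pics/d7.png")
E
```

```text
t: 8.65
eef_pos: [0.5279, 0.1171, 0.026]
tcp_rot: [[0.972, -0.236, -0.0], [-0.236, -0.972, -0.0], [-0.0, 0.0, -1.0]]
force: [0.3, -0.4, 0.1]
grip_width: 0.871
t: 9.4
eef_pos: [0.4704, 0.1317, 0.2178]
tcp_rot: [[0.972, -0.236, 0.004], [-0.236, -0.972, 0.001], [0.003, -0.001, -1.0]]
force: [0.1, -0.3, 0.1]
grip_width: 1.005
9.4 [0.47039943 0.13173786 0.21778973]
```

View pics/w7.png

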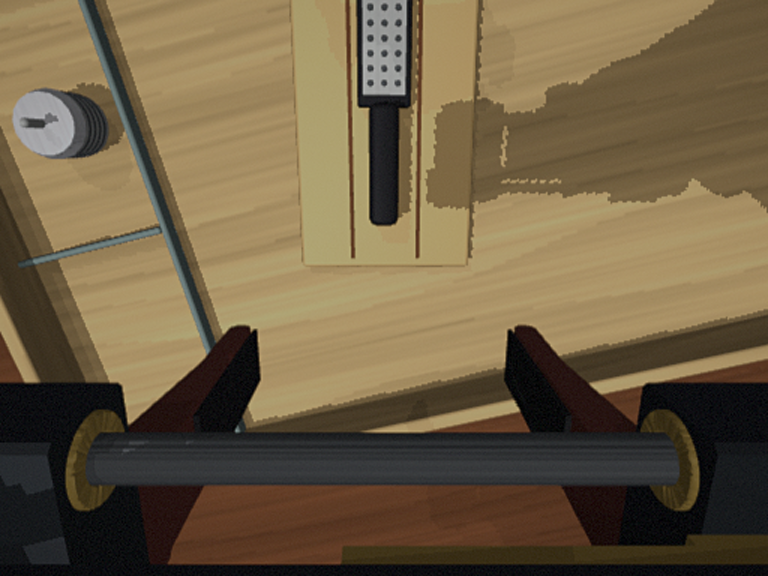

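View pics/s7.png

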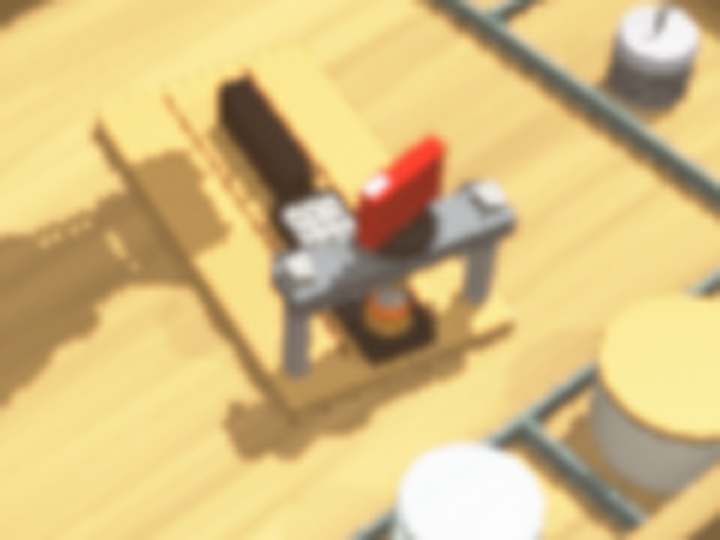

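View pics/d7.png

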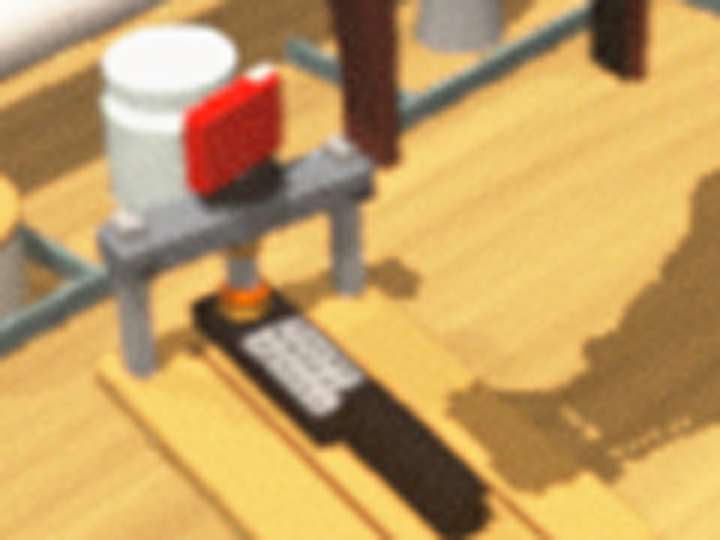

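Scene and side views both show the disc centred under the foot, and the grater is lying parallel to the grooves. Next I'll work out the knob's position, height and bar angle, and the foot's starting height.

Run:
```python
from h import *
d=np.load("w1.npz");c={k:d[k] for k in("mtx","R","t")}
f=lambda p:(20+(p[0]+.5)/6-.5,55+(p[1]+.5)/6-.5)
for z in(.126,.130,.134,.138):
    A=plane(c,f((137,252)),z);B=plane(c,f((447,145)),z);v=B-A
    print(z,"len",np.linalg.norm(v).round(4),"mid",((A+B)/2).round(4),"dir",np.degrees(np.arctan2(v[1],v[0])).round(1))
# white mark in three views
wm=f((397,155)); 
S=lambda p:(175+(p[0]+.5)/5-.5,150+(p[1]+.5)/5-.5)
D=lambda p:(170+(p[0]+.5)/5-.5,170+(p[1]+.5)/5-.5)
print("mark",tri([(c,wm),(C["scene"],S((563,205))),(C["side"],D((219,112)))]))
print("far corner mid",tri([(c,f((137,252))),(C["scene"],S((615,172)))]))
def orange(im,box):
    h=cv2.cvtColor(im,cv2.COLOR_RGB2HSV).astype(int);m=(h[...,0]>=4)&(h[...,0]<=14)&(h[...,1]>165)&(h[...,2]>120)
    k=np.zeros_like(m);x0,y0,x1,y1=box;k[y0:y1,x0:x1]=m[y0:y1,x0:x1];p=np.argwhere(k);return len(p),p.mean(0)[::-1],p.min(0),p.max(0)
print(orange(np.load("sd7.npy"),(195,215,225,240)),orange(np.load("sc7.npy"),(275,200,305,225)))
a=np.load("sd7.npy");print(a[222:238,210].tolist())
a=np.load("sc7.npy");print(a[205:220,289].tolist())
for z in(.032,.037,.04,.044): print(z,proj(C["side"],(.651,.0855,z)).round(1),proj(C["scene"],(.651,.0855,z)).round(1))
```

```text
0.126 len 0.0494 mid [0.6502 0.0919 0.126 ] dir -85.7
0.13 len 0.0487 mid [0.6496 0.0898 0.13  ] dir -85.7
0.134 len 0.0481 mid [0.6491 0.0877 0.134 ] dir -85.7
0.138 len 0.0474 mid [0.6485 0.0856 0.138 ] dir -85.7
mark (array([0.65163877, 0.06902775, 0.1344086 ]), np.float64(0.001756382179521297))
far corner mid (array([0.64775444, 0.11350377, 0.12691368]), np.float64(0.0021489381935443147))
(27, array([210.59259259, 228.77777778]), array([227, 206]), array([230, 215])) (15, array([288.66666667, 209.6       ]), array([200, 286]), array([213, 292]))
[[127, 91, 52], [122, 106, 87], [117, 104, 98], [119, 112, 104], [121, 108, 102], [134, 107, 91], [194, 106, 52], [243, 121, 9], [220, 102, 11], [183, 117, 37], [201, 141, 49], [134, 95, 45], [68, 52, 40], [78, 64, 57], [108, 96, 85], [123, 108, 99]]
[[102, 93, 86], [103, 93, 83], [115, 102, 88], [128, 116, 99], [138, 126, 114], [150, 127, 111], [176, 118, 83], [192, 108, 51], [175, 106, 46], [162, 115, 54], [140, 103, 51], [92, 69, 42], [70, 53, 39], [70, 54, 39], [85, 65, 44]]
0.032 [210.6 230.3] [289.1 211.9]
0.037 [210.5 228.7] [289.3 210.8]
0.04 [210.4 227.7] [289.3 210.1]
0.044 [210.4 226.4] [289.4 209.2]
```

Run:
```python
from h import *
s=state();print(s["qpos"].round(3))
for y in(94.3,-85.7):print(row((.651,.086,.24),y))
```

```text
[-0.066  0.209 -0.351  1.91   0.083  1.038 -2.263]
[ 1.8670e-01  6.0000e-04 -2.5200e-02 -7.0000e-04  1.7000e-03 -1.8852e+00]
[ 1.8670e-01  6.0000e-04 -2.5200e-02  1.6000e-03  7.0000e-04  1.2564e+00]
```

The last joint's range allows one grip at yaw 94° with about 150° of clockwise travel, and then a regrip. I'll move above the knob with that yaw.

```bash
python3 -m handwheel '0.03 0 -0.005 0 0 -0.18; 0.06 0 -0.005 0 0 -0.36; 0.09 0 -0.005 0 0 -0.54; 0.12 0 -0.005 0 0 -0.72; 0.15 0 -0.005 0 0 -0.9; 0.187 0.0005 -0.005 0 0 -1.08; 0.187 0.0005 -0.005 0 0 -1.26; 0.187 0.0005 -0.005 0 0 -1.44; 0.187 0.0005 -0.005 0 0 -1.62; 0.187 0.0005 -0.005 0 0 -1.8'
python3 - <<'E'
from h import *
print(state()["qpos"].round(3),row((.651,.086,.20),94.3))
E
```

```text
t: 10.8
eef_pos: [0.6512, 0.0855, 0.2175]
tcp_rot: [[0.005, 1.0, -0.005], [1.0, -0.005, -0.0], [-0.0, -0.005, -1.0]]
force: [-0.7, 0.3, 0.1]
grip_width: 0.996
[ 0.204  0.548 -0.618  1.483  0.325  1.22  -0.463] [ 0.0005 -0.0001  0.0175 -0.0045  0.0001 -0.0799]
```

```bash
python3 -m handwheel '0.0005 0 0.02 -0.0045 0 -0.08; 0.0005 0 0.02 -0.0045 0 -0.08; 0.0005 0 0.02 -0.0045 0 -0.08'
python3 - <<'E'
from h import *
s=state();c=get_calibration("wrist");im=grab_frame("wrist");np.savez("w8.npz",im=im,**c)
print(s["eef_pos"],s["tcp_rot"].round(3).tolist());crop(im,0,0,512,384,1.5,"pics/w8.png")
E
```

```text
t: 11.18
eef_pos: [0.6512, 0.086, 0.1969]
tcp_rot: [[-0.073, 0.997, -0.001], [0.997, 0.073, 0.0], [0.0, -0.001, -1.0]]
force: [-0.3, -0.9, 0.3]
grip_width: 1.0
[0.65116859 0.08595485 0.19691785] [[-0.073, 0.997, -0.001], [0.997, 0.073, 0.0], [0.0, -0.001, -1.0]]
```

View pics/w8.png

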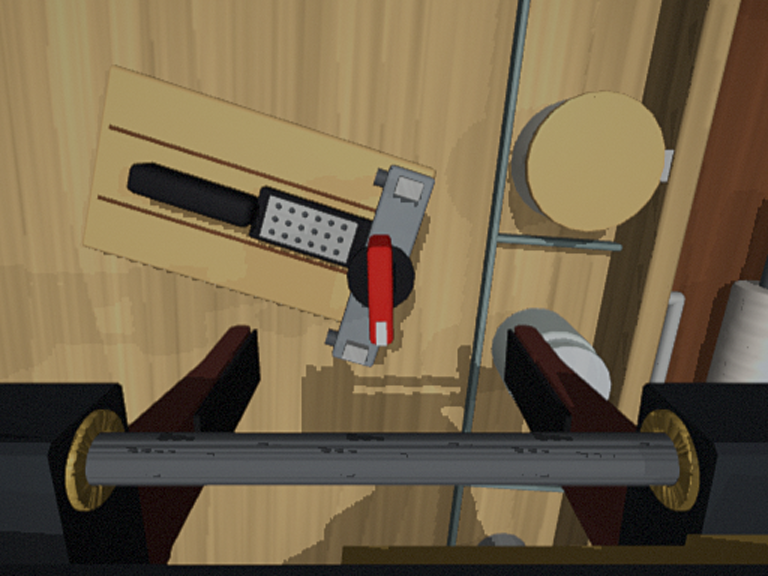

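The bar is exactly upright in the image (x≈381, with the gripper's centre at 382) and midway between the fingers. One height check of the bar from two wrist positions, then I'll descend.

Run:
```python
from h import *
a,b=np.load("w1.npz"),np.load("w8.npz")
f=lambda p:(20+(p[0]+.5)/6-.5,55+(p[1]+.5)/6-.5)
g=lambda p:((p[0]+.5)/1.5-.5,(p[1]+.5)/1.5-.5)
im=b["im"];crop(im,225,140,70,105,5.5,"pics/w8c.png")
print(tri([(a,f((397,155))),(b,g((380.5,333)))]))
print(tri([(a,f((137,252))),(b,g((380,247)))]))
print(proj(b,(.651,.086,.134))*1.5)
```

```text
(array([0.65070988, 0.07002787, 0.13622938]), np.float64(0.00018435459225090437))
(array([0.64729686, 0.1119216 , 0.13361001]), np.float64(3.9249457931877554e-05))
[383.63611341 300.20665288]
```

View pics/w8c.png

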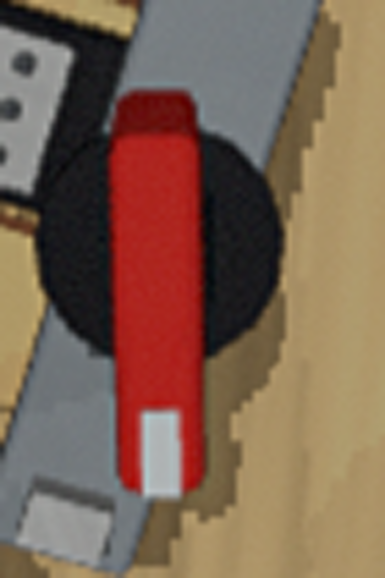

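Run:
```python
from h import *
b=np.load("w8.npz");a=np.load("w1.npz")
h=lambda p:(225+(p[0]+.5)/5.5-.5,140+(p[1]+.5)/5.5-.5)
print("black disc",plane(b,h((160,243)),.099),"bar mid",plane(b,h((158,311)),.135))
f=lambda p:(20+(p[0]+.5)/6-.5,55+(p[1]+.5)/6-.5)
print("black disc w1",plane(a,f((422,200)),.099))
print(row((.6502,.087,.104),93.5))
```

```text
black disc [0.6491732  0.08865804 0.099     ] bar mid [0.6490098 0.0891955 0.135    ]
black disc w1 [0.64914813 0.08603424 0.099     ]
[ 0.001  -0.0011  0.0935 -0.0002 -0.0002  0.0123]
```

```bash
python3 -m handwheel '0.0015 -0.0013 0.05 0 0 0.01; 0.0015 -0.0013 0.08 0 0 0.01; 0.0015 -0.0013 0.093 0 0 0.01; 0.0015 -0.0013 0.093 0 0 0.01' 0 20; python3 -m handwheel '0 0 0 0 0 0; 0 0 0 0 0 0; 0 0 0 0 0 0; 0 0 0 0 0 0; 0 0 0 0 0 0; 0 0 0 0 0 0; 0 0 0 0 0 0; 0 0 0 0 0 0; 0 0 0 0 0 0; 0 0 0 0 0 0' 1 20
python3 - <<'E'
from h import *
s=state();print(s["force"].round(1),s["moment"].round(3),s["qpos"].round(3),row((.65,.0875,.104),94.3))
E
```

```text
t: 11.72
eef_pos: [0.6501, 0.0876, 0.1046]
tcp_rot: [[-0.063, 0.998, -0.0], [0.998, 0.063, 0.0], [0.0, -0.0, -1.0]]
force: [0.5, -0.2, -0.5]
grip_width: 1.001
t: 12.98
eef_pos: [0.6501, 0.0876, 0.1045]
tcp_rot: [[-0.063, 0.998, -0.0], [0.998, 0.063, 0.0], [0.0, -0.0, -1.0]]
force: [1.7, -0.1, -1.2]
grip_width: 0.135
[ 1.7 -0.1 -1.2] [-0.019 -0.36   0.05 ] [ 0.188  0.652 -0.592  1.6    0.409  1.016 -0.465] [-0.0001 -0.0002  0.0005 -0.0003 -0.0003 -0.012 ]
```

The grip closed on the 12 mm bar (opening 11.9 mm). I'll turn 40° first, and track the foot in the fixed cameras.

```bash
cat > foot.py <<'E'
from h import *
import sys
def cen(im,box):
    x0,y0,x1,y1=box;a=im[y0:y1,x0:x1].astype(float);w=np.clip(a[...,0]-a[...,1]-60,0,None)*(a[...,1]>60)
    Y,X=np.mgrid[y0:y1,x0:x1];return np.array([(w*X).sum(),(w*Y).sum(),w.sum()*w.sum()])/w.sum()
def meas(tag):
    s=state();R=s["tcp_rot"];yaw=np.degrees(np.arctan2(R[1,0],R[0,0]))
    d=grab_frame("side");c=grab_frame("scene");np.save(f"sd{tag}.npy",d);np.save(f"sc{tag}.npy",c)
    print(tag,"t",round(s["t"],2),"yaw",yaw.round(1),"q7",s["qpos"][6].round(3),"side",cen(d,(200,220,222,238)).round(2),"scene",cen(c,(280,202,298,222)).round(2),"F",s["force"].round(1),"Mz",s["moment"][2].round(3))
    A=np.hstack([cv2.resize(d[195:255,180:240],(380,380),interpolation=cv2.INTER_CUBIC),cv2.resize(c[180:240,260:320],(380,380),interpolation=cv2.INTER_CUBIC)])
    cv2.imwrite(f"pics/f{tag}.png",A[:,:,::-1])
if __name__=="__main__":
    for t in ("7",): print(cen(np.load("sd7.npy"),(200,220,222,238)),cen(np.load("sc7.npy"),(280,202,298,222)))
    meas(sys.argv[1])
E
python3 foot.py a0; python3 -m handwheel '0 0 0 0 0 0.14; 0 0 0 0 0 0.28; 0 0 0 0 0 0.42; 0 0 0 0 0 0.56; 0 0 0 0 0 0.7; 0 0 0 0 0 0.7; 0 0 0 0 0 0.7'; python3 foot.py a1
```

```text
[210.6287234  228.84680851 940.        ] [289.20118343 211.89349112 169.        ]
a0 t 12.97 yaw 93.6 q7 -0.465 side [210.69 228.85 932.  ] scene [289.37 211.97 211.  ] F [ 1.7 -0.1 -1.2] Mz 0.05
t: 13.95
eef_pos: [0.6504, 0.0876, 0.1045]
tcp_rot: [[0.592, 0.806, 0.0], [0.806, -0.592, 0.0], [0.0, -0.0, -1.0]]
force: [1.9, -0.0, -1.8]
grip_width: 0.133
[210.6287234  228.84680851 940.        ] [289.20118343 211.89349112 169.        ]
a1 t 13.95 yaw 53.7 q7 -1.074 side [210.78 229.85 883.  ] scene [289.21 212.67 192.  ] F [ 1.9 -0.  -1.8] Mz -0.042
```

View pics/fa0.png

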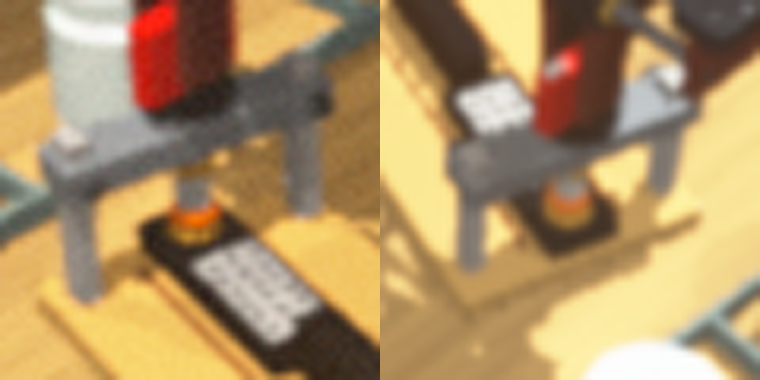

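View pics/fa1.png

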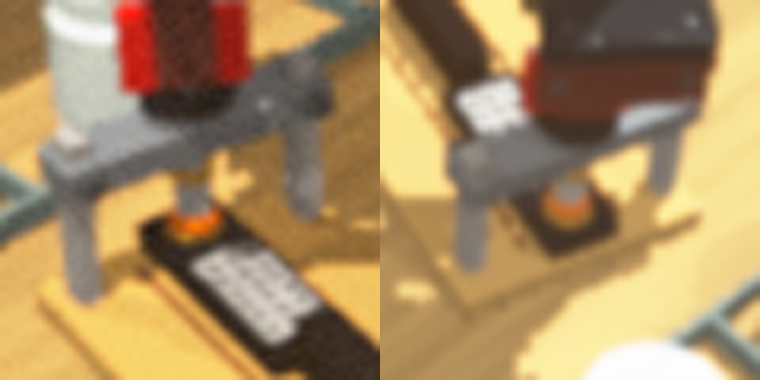

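In the side view 40° lowered the foot 1.00 px, as expected for 3.1 mm, and a thin brass sliver still shows under it. I'll continue in 20° steps.

```bash
python3 -m handwheel '0 0 0 0 0 0.14; 0 0 0 0 0 0.28; 0 0 0 0 0 0.35; 0 0 0 0 0 0.35'; python3 foot.py a2; python3 -m handwheel '0 0 0 0 0 0.14; 0 0 0 0 0 0.28; 0 0 0 0 0 0.35; 0 0 0 0 0 0.35'; python3 foot.py a3
```

```text
t: 14.55
eef_pos: [0.6505, 0.0875, 0.1045]
tcp_rot: [[0.833, 0.554, 0.0], [0.554, -0.833, 0.0], [0.0, -0.0, -1.0]]
force: [1.8, -1.0, -1.2]
grip_width: 0.132
[210.6287234  228.84680851 940.        ] [289.20118343 211.89349112 169.        ]
a2 t 14.55 yaw 33.6 q7 -1.378 side [210.21 230.42 467.  ] scene [289.34 213.05 216.  ] F [ 1.8 -1.  -1.2] Mz -0.06
t: 15.15
eef_pos: [0.6505, 0.0874, 0.1046]
tcp_rot: [[0.971, 0.237, 0.0], [0.237, -0.971, 0.0], [0.0, -0.0, -1.0]]
force: [1.8, -1.9, -1.2]
grip_width: 0.138
[210.6287234  228.84680851 940.        ] [289.20118343 211.89349112 169.        ]
a3 t 15.15 yaw 13.7 q7 -1.681 side [210.26 231.05 511.  ] scene [289.17 213.26 214.  ] F [ 1.8 -1.9 -1.2] Mz -0.026
```

View pics/fa3.png

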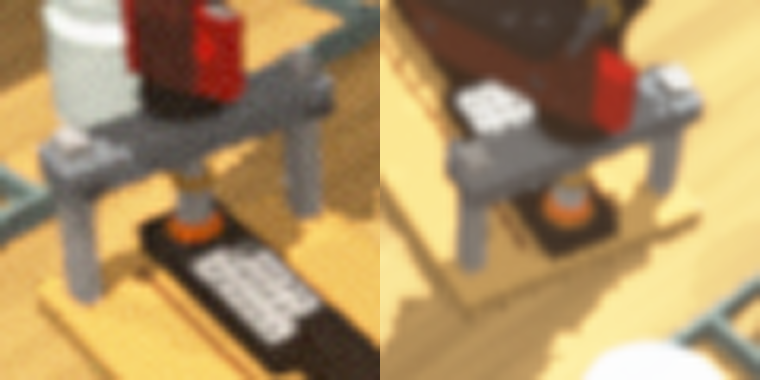

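```bash
python3 -m handwheel '0 0 0 0 0 0.1; 0 0 0 0 0 0.18; 0 0 0 0 0 0.18; 0 0 0 0 0 0.18'; python3 foot.py a4; python3 -m handwheel '0 0 0 0 0 0.1; 0 0 0 0 0 0.18; 0 0 0 0 0 0.18; 0 0 0 0 0 0.18'; python3 foot.py a5;  python3 -m handwheel '0 0 0 0 0 0.1; 0 0 0 0 0 0.18; 0 0 0 0 0 0.18; 0 0 0 0 0 0.18'; python3 foot.py a6
```

```text
t: 15.75
eef_pos: [0.6505, 0.0873, 0.1045]
tcp_rot: [[0.998, 0.062, 0.0], [0.062, -0.998, 0.001], [0.0, -0.001, -1.0]]
force: [2.8, -0.3, -1.0]
grip_width: 0.137
[210.6287234  228.84680851 940.        ] [289.20118343 211.89349112 169.        ]
a4 t 15.75 yaw 3.6 q7 -1.835 side [210.44 230.98 462.  ] scene [289.18 213.26 217.  ] F [ 2.8 -0.3 -1. ] Mz -0.015
t: 16.35
eef_pos: [0.6505, 0.0873, 0.1045]
tcp_rot: [[0.993, -0.116, 0.0], [-0.116, -0.993, 0.0], [0.0, -0.001, -1.0]]
force: [2.0, -2.3, -2.0]
grip_width: 0.133
[210.6287234  228.84680851 940.        ] [289.20118343 211.89349112 169.        ]
a5 t 16.35 yaw -6.7 q7 -1.99 side [211.05 230.88 817.  ] scene [289.22 213.26 219.  ] F [ 2.  -2.3 -2. ] Mz -0.044
t: 16.95
eef_pos: [0.6505, 0.0872, 0.1045]
tcp_rot: [[0.957, -0.291, 0.0], [-0.291, -0.957, 0.001], [-0.0, -0.001, -1.0]]
force: [1.0, -1.4, -1.0]
grip_width: 0.135
[210.6287234  228.84680851 940.        ] [289.20118343 211.89349112 169.        ]
a6 t 16.95 yaw -16.9 q7 -2.145 side [210.83 230.91 924.  ] scene [289.37 212.81 230.  ] F [ 1.  -1.4 -1. ] Mz -0.069
```

View pics/fa6.png

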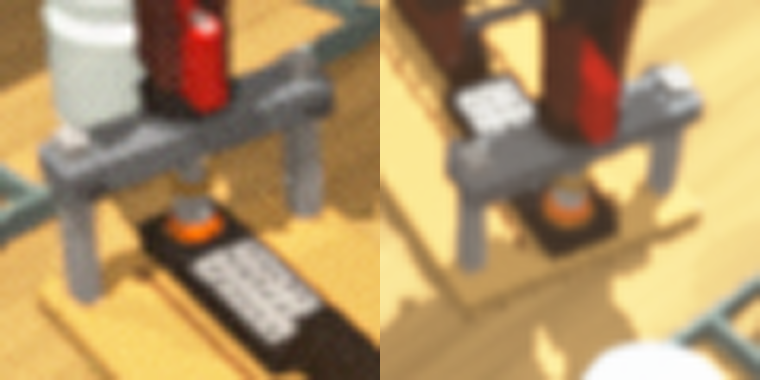

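The foot has stopped sinking: side row 230.9 and scene row 213.26 are both constant from about 80°. To pin the touch angle, I'll track the upper orange edge on the stored pictures, since it isn't confused by the brass.

Run:
```python
from h import *
def edge(im,cols,r0,r1,up=True):
    out=[]
    for x in cols:
        p=im[r0:r1,x].astype(float);p=p[:,0]-p[:,2];k=p.argmax();b=np.percentile(p[:k],30) if k>1 else p[0];h=(p[k]+b)/2
        i=k
        while i>0 and p[i]>h:i-=1
        out.append(r0+i+(h-p[i])/(p[i+1]-p[i]))
    return np.round(out,2)
for t,a in(("a0",0),("a1",40),("a2",60),("a3",80),("a4",90),("a5",100.3),("a6",110.5)):
    d=np.load(f"sd{t}.npy");c=np.load(f"sc{t}.npy")
    e=edge(d,range(208,214),221,236);f=edge(c,range(287,292),204,219)
    print(a,"side",e,np.median(e).round(2),"scene",f,np.median(f).round(2))
```

```text
0 side [227.64 227.85 227.92 227.78 227.62 227.17] 227.71 scene [209.27 210.49 210.88 210.98 210.66] 210.66
40 side [228.71 228.87 228.93 228.85 228.7  228.27] 228.78 scene [210.1  211.28 211.58 211.62 211.36] 211.36
60 side [229.11 229.47 229.58 229.45 229.05 228.72] 229.28 scene [210.53 211.61 212.08 212.07 211.63] 211.63
80 side [229.69 229.93 230.02 230.   229.65 228.94] 229.81 scene [210.89 211.87 212.28 212.32 212.1 ] 212.1
90 side [229.61 229.92 230.01 229.95 229.74 228.98] 229.83 scene [210.94 211.85 212.29 212.32 212.07] 212.07
100.3 side [229.59 229.96 230.01 229.94 229.77 229.13] 229.86 scene [210.89 211.85 212.3  212.32 212.08] 212.08
110.5 side [229.67 229.91 229.94 229.94 229.7  229.19] 229.8 scene [210.86 211.86 212.31 212.34 212.09] 212.09
```

Both views give a clean line followed by a plateau. Touch is at 78.3° in the side view and 76.3° in the scene view, so about 77°, meaning a gap of 6.0 mm (5–12 expected). The target total is about 167°, i.e. tool yaw −73.7°, which is 57° more. That passes joint 7's range, so I'll regrip half a turn back.

```bash
python3 -m handwheel '0 0 0 0 0 0; 0 0 0 0 0 0; 0 0 0 0 0 0; 0 0 0 0 0 0; 0 0 0 0 0 0; 0 0 0 0 0 0' 0 20; python3 -m handwheel '0 0 -0.03 0 0 0; 0 0 -0.07 0 0 0; 0 0 -0.09 0 0 0; 0 0 -0.09 0 0 0'
python3 - <<'E'
from h import *
s=state();c=get_calibration("wrist");im=grab_frame("wrist");np.savez("w9.npz",im=im,**c)
print(s["eef_pos"],s["tcp_rot"].round(3).tolist());crop(im,0,0,512,384,1.5,"pics/w9.png")
E
```

```text
t: 17.8
eef_pos: [0.6505, 0.0872, 0.1045]
tcp_rot: [[0.957, -0.292, 0.0], [-0.292, -0.957, 0.001], [-0.0, -0.001, -1.0]]
force: [-0.2, -0.3, 0.8]
grip_width: 0.782
t: 18.3
eef_pos: [0.6515, 0.0874, 0.1963]
tcp_rot: [[0.957, -0.292, 0.003], [-0.292, -0.957, 0.001], [0.003, -0.002, -1.0]]
force: [0.3, -0.9, -0.5]
grip_width: 1.004
[0.65146202 0.08735252 0.19630976] [[0.957, -0.292, 0.003], [-0.292, -0.957, 0.001], [0.003, -0.002, -1.0]]
```

View pics/w9.png

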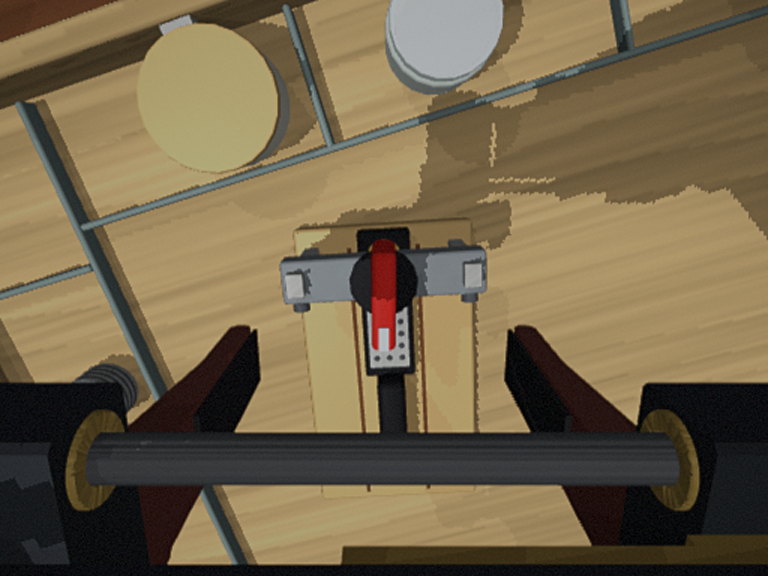

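The bar is upright and centred between the fingers in the picture (x≈383), so it followed the grip without slip. I'll turn the tool back by half a turn.

```bash
python3 -m handwheel '0 0 0 0 0 -0.18; 0 0 0 0 0 -0.36; 0 0 0 0 0 -0.54; 0 0 0 0 0 -0.72; 0 0 0 0 0 -0.9; 0 0 0 0 0 -1.08; 0 0 0 0 0 -1.26; 0 0 0 0 0 -1.44; 0 0 0 0 0 -1.6; 0 0 0 0 0 -1.6'
python3 - <<'E'
from h import *
print(row((.6504,.0873,.1965),163.1))
E
```

```text
t: 19.6
eef_pos: [0.6499, 0.087, 0.1929]
tcp_rot: [[0.265, 0.964, -0.002], [0.964, -0.265, 0.001], [0.0, -0.002, -1.0]]
force: [0.7, -0.3, -0.5]
grip_width: 1.0
[ 4.0000e-04  4.0000e-04 -3.6000e-03 -1.2000e-03 -1.9000e-03 -1.5436e+00]
```

```bash
python3 -m handwheel '0 0 0 0 0 -0.18; 0 0 0 0 0 -0.36; 0 0 0 0 0 -0.54; 0 0 0 0 0 -0.72; 0 0 0 0 0 -0.9; 0 0 0 0 0 -1.08; 0 0 0 0 0 -1.26; 0 0 0 0 0 -1.44; 0 0 0 -0.001 -0.002 -1.544; 0 0 0 -0.001 -0.002 -1.544'
python3 - <<'E'
from h import *
print(row((.6505,.0873,.1045),163.1),state()["qpos"].round(2))
E
```

```text
t: 20.85
eef_pos: [0.6495, 0.0869, 0.1919]
tcp_rot: [[-0.956, 0.294, -0.002], [0.294, 0.956, 0.0], [0.002, -0.0, -1.0]]
force: [-0.3, 0.1, -0.1]
grip_width: 0.999
[-0.001   0.0007  0.0874 -0.0004 -0.0016 -0.0034] [ 0.33  0.63 -0.83  1.51  0.48  1.22  0.7 ]
```

```bash
python3 -m handwheel '-0.001 0.0007 0.05 0 -0.0015 -0.003; -0.001 0.0007 0.08 0 -0.0015 -0.003; -0.001 0.0007 0.0875 0 -0.0015 -0.003; -0.001 0.0007 0.0875 0 -0.0015 -0.003' 0 20;  python3 -m handwheel '0 0 0 0 0 0; 0 0 0 0 0 0; 0 0 0 0 0 0; 0 0 0 0 0 0; 0 0 0 0 0 0; 0 0 0 0 0 0; 0 0 0 0 0 0; 0 0 0 0 0 0; 0 0 0 0 0 0; 0 0 0 0 0 0' 1 20
python3 foot.py b0
```

```text
t: 21.35
eef_pos: [0.6506, 0.0875, 0.1046]
tcp_rot: [[-0.956, 0.293, -0.0], [0.293, 0.956, -0.0], [0.0, -0.0, -1.0]]
force: [-0.6, 0.2, 0.4]
grip_width: 1.0
t: 22.6
eef_pos: [0.6504, 0.0873, 0.1045]
tcp_rot: [[-0.956, 0.293, -0.001], [0.293, 0.956, -0.001], [0.001, -0.001, -1.0]]
force: [-1.9, -1.3, 0.7]
grip_width: 0.135
[210.6287234  228.84680851 940.        ] [289.20118343 211.89349112 169.        ]
b0 t 22.6 yaw 163.0 q7 0.643 side [210.86 230.92 915.  ] scene [289.37 212.77 231.  ] F [-1.9 -1.3  0.7] Mz 0.04
```

Gripped again at 11.9 mm. Now the remaining 56.7° (0.99 rad).

```bash
python3 -m handwheel '0 0 0 0 0 0.14; 0 0 0 0 0 0.28; 0 0 0 0 0 0.42; 0 0 0 0 0 0.56; 0 0 0 0 0 0.7; 0 0 0 0 0 0.84; 0 0 0 0 0 0.95; 0 0 0 0 0 0.99; 0 0 0 0 0 0.99; 0 0 0 0 0 0.99'; python3 foot.py b1;  python3 -m handwheel '0 0 0 0 0 0; 0 0 0 0 0 0; 0 0 0 0 0 0; 0 0 0 0 0 0; 0 0 0 0 0 0; 0 0 0 0 0 0' 0 20; python3 -m handwheel '0 0 -0.03 0 0 0; 0 0 -0.07 0 0 0; 0 0 -0.09 0 0 0; 0 0 -0.09 0 0 0'
python3 - <<'E'
from h import *
s=state();c=get_calibration("wrist");im=grab_frame("wrist");np.savez("w10.npz",im=im,**c)
print(s["eef_pos"],s["tcp_rot"].round(3).tolist());crop(im,0,0,512,384,1.5,"pics/w10.png")
E
```

```text
t: 23.95
eef_pos: [0.6503, 0.0871, 0.1045]
tcp_rot: [[-0.281, 0.96, -0.001], [0.96, 0.281, -0.001], [-0.0, -0.001, -1.0]]
force: [-2.2, -2.3, 1.7]
grip_width: 0.137
[210.6287234  228.84680851 940.        ] [289.20118343 211.89349112 169.        ]
b1 t 23.95 yaw 106.3 q7 -0.224 side [210.89 230.91 897.  ] scene [289.18 213.25 228.  ] F [-2.2 -2.3  1.7] Mz 0.009
t: 24.8
eef_pos: [0.6503, 0.0871, 0.1045]
tcp_rot: [[-0.281, 0.96, -0.001], [0.96, 0.281, -0.001], [-0.0, -0.001, -1.0]]
force: [-0.6, -0.6, 0.3]
grip_width: 0.777
t: 25.3
eef_pos: [0.6511, 0.0874, 0.1958]
tcp_rot: [[-0.28, 0.96, 0.002], [0.96, 0.28, -0.0], [-0.001, 0.001, -1.0]]
force: [-0.3, -0.3, -0.2]
grip_width: 1.0
[0.65110496 0.08736294 0.19575189] [[-0.28, 0.96, 0.002], [0.96, 0.28, -0.0], [-0.001, 0.001, -1.0]]
```

View pics/w10.png

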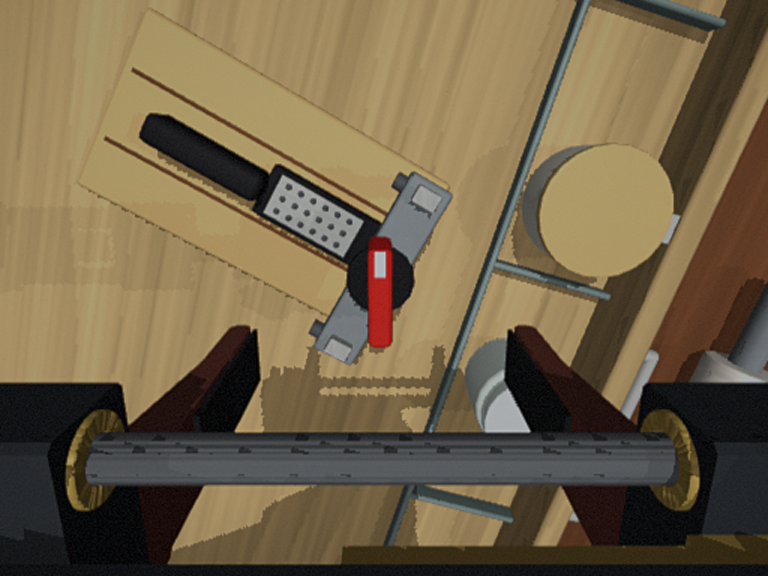

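The bar is upright again (x≈380) with its white mark now at the far end, so the knob followed the whole turn. I'll retreat and do a final check.

```bash
python3 -m handwheel '0 0 -0.05 0 0 0; 0 0 -0.1 0 0 0; 0 -0.06 -0.1 0 0 0; 0 -0.12 -0.1 0 0 0; 0 -0.16 -0.1 0 0 0; 0 -0.16 -0.1 0 0 0; 0 -0.16 -0.1 0 0 0'
python3 foot.py z
python3 - <<'E'
from h import *
d=np.load("sdz.npy");c=np.load("scz.npy")
crop(d,0,0,512,384,1.5,"pics/dz.png");crop(c,0,0,512,384,1.5,"pics/sz.png")
a=cv2.imread("pics/scene0.png")[:,:,::-1].astype(int)
def edge(im,cols,r0,r1):
    out=[]
    for x in cols:
        p=im[r0:r1,x].astype(float);p=p[:,0]-p[:,2];k=p.argmax();b=np.percentile(p[:k],30);h=(p[k]+b)/2;i=k
        while p[i]>h:i-=1
        out.append(r0+i+(h-p[i])/(p[i+1]-p[i]))
    return np.mean(out).round(3)
print(edge(d,range(208,214),221,236),edge(c,range(287,292),204,219))
E
```

```text
t: 26.22
eef_pos: [0.4973, 0.042, 0.2936]
tcp_rot: [[-0.28, 0.96, -0.001], [0.96, 0.28, -0.001], [-0.0, -0.001, -1.0]]
force: [0.0, 0.4, -0.0]
grip_width: 0.999
[210.6287234  228.84680851 940.        ] [289.20118343 211.89349112 169.        ]
z t 26.23 yaw 106.2 q7 -0.022 side [210.89 230.93 830.  ] scene [289.26 213.28 170.  ] F [ 0.   0.4 -0. ] Mz 0.009
229.755 211.394
```

View pics/dz.png

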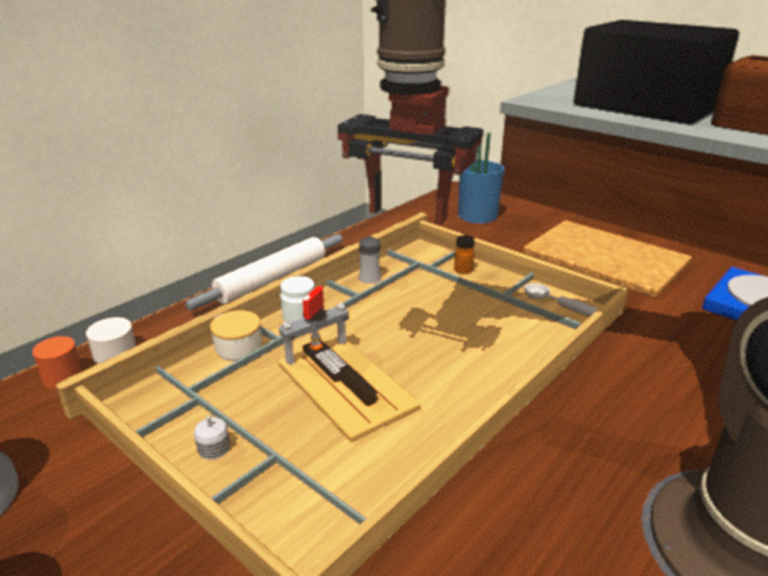

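View pics/sz.png

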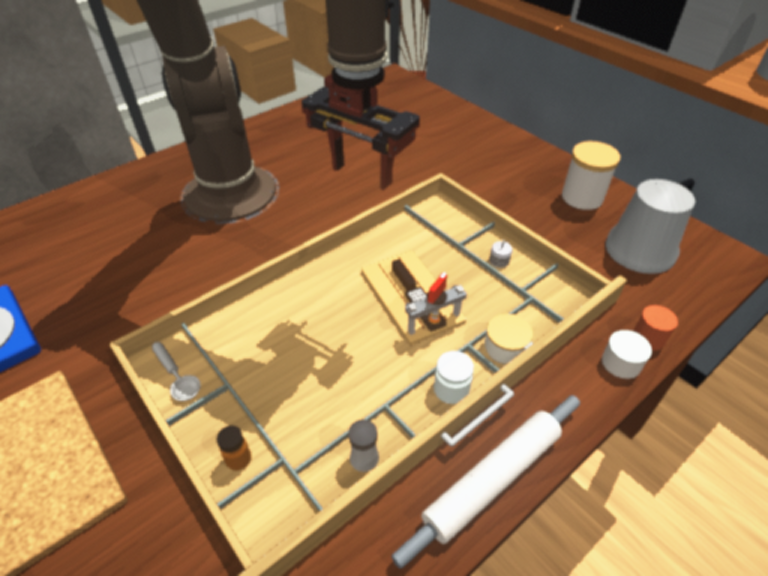

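View pics/fz.png

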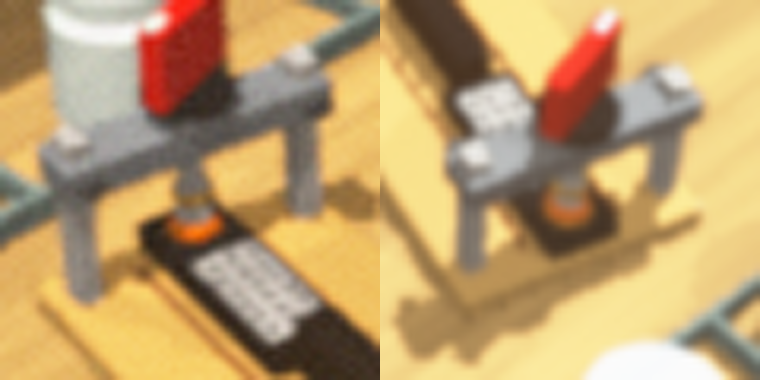

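The side view shows the foot on the disc (row 230.93, same as the plateau). The centroid in the scene view also matches, at 213.28. The other things stand where they were, and the robot is clear. I'll hand the job in.

Run:
```python
from cell import env,state
print(env.close_job(),state()["t"])
```

```text
the job is handed in; nothing more can be done
the job is handed in; nothing more can be done
```

The grater lies flat along the board, handle towards the open end, with the brass disc under the orange foot. I turned the knob clockwise until the foot touched, then a further quarter turn. The job was handed in at about 26 s of the 72 s allowed.

- **Placing:** I gripped the handle, slid the nose in under the clamp and set it down. It touched the board at the height I had worked out beforehand.
- **Tightening:** The foot touched at about 77° of knob turn: 78° from the side camera and 76° from the scene camera. I stopped at about 167°, so about 90° past touching. This needed one regrip half a turn back, and the bar followed without slipping.
- **Last checks:** In both cameras the foot's centre has stayed in the same place since it touched. The grater lies along the board grooves under the foot, the other things look unmoved, and the robot is clear.
- **One disagreement:** The foot's upper edge in the last scene picture came out about 0.5 px above its earlier resting position. The foot's centre in that picture and the side view both still agree, so I put it down to the changed shadow.
- **Not measured:** I had no direct reading of the spring's squeeze. About 7 mm is inferred from the knob angle past touching.

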